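# Put the stray goods back in their display trays

## Robot

A 6-joint arm with a two-finger parallel gripper is mounted at the origin on the work surface. World frame = base frame: x ahead of the robot, y to its left, z up, the work surface at z = 0. Lengths are in m, angles in degrees, forces in N, time in s.
With the tool pointing down it reaches from about 0.4 to 0.825 m from the base axis. Payload 7 kg.
Tool frame: the origin (TCP) lies on the centre line of the jaws, within the pads' length; the fingertips stand 8 mm ahead of it and the grasp point (between the pads) lies 11 mm behind it (r.tcp_to_tips is the distance from the TCP to the fingertips, in m); z points along the fingers, y is the direction in which the jaws open and shut (so a half turn about z gives the same grasp; the last joint's range is limited). The gripper opens to 88 mm and grips with 3 to 60 N. Pads are 19 mm wide; open, the fingers measure 130 mm over their backs; the gripper's body (78 mm by 193 mm) begins 47 mm behind the grasp point.
Start: joints at [91.335, 20.546, 0.682, 0, -70.136, -16.507], TCP at [0.177, 0.651, 0.235] pointing down, gripper open.
Joint ranges: [-176.03, 176.03], [-82.01, 121.73], [-58.28, 71.71], [-173.87, 95.51], [-174.79, -0.11], [-173.66, 173.66]. Speed limits (degrees/s): [136.94, 136.94, 172.46, 180, 180, 180].

## Interface

Orientations are given as [roll, pitch, yaw] about the fixed x, y, z axes, in that order (R = Rz(yaw) Ry(pitch) Rx(roll)).
In Python, from plant import r gives the robot as it stands.
- The arm moves only by the tool drive_tool, never from a script. Its argument "plan" is text: rows parted by semicolons, each of 4 numbers parted by spaces: the shift along the tool's x, y, z in cm, then the turn about the tool's z in rad. A call has 1 to 8 rows; each row is the pose to reach, as a shift and turn from the pose commanded when the call began, along the tool's axes at that moment; what a row does not reach only later rows make up. A row lasts 1/8 s, in which the tool goes at most 62.5 mm and 10.7 degrees, less where a joint would pass 70% of its speed; a pose out of reach is approached as far as the arm can. A call with a gripper value outside its range is refused whole. "fingers" is the closure, from -1 (fully open) to 1 (shut), set as the call begins (left out, the last holds). The fingers move at their own pace and stop on an object; "squeeze" is the grip in N (left out, the last holds). Time passes only in rows, so rows that repeat a pose let the fingers close. It gives the time, the measured TCP pose, the force and the opening at its end, in the units of the state.
- r.get_state(): the state, without advancing time (a new reading comes with each control period).
- r.capture(name): name is "side" or "top" or "wrist"; returns a dict with "frame" (384x512x3 uint8, red, green, blue), "fovy" (degrees; the focal length in pixels is half the picture's height over the tangent of half this angle, whatever the lens; pixels are square), "cx", "cy" (the principal point, pixels), "rvec" (rotation vector, rad) and "tvec" (3), from world to camera coordinates, as OpenCV has them. Camera axes: x right, y down, z forward; pixel columns grow to the right and rows downward; lengths in m; the calibration is good to about 2 mm. A picture is of the moment at which its call begins. There is no depth.
- r.close_job(): hands the job in, once; it reports no verdict.
The state is a dict: "time_s": time; "joints": joint angles; "qd": joint speeds; "joint_torque": joint torques, N m; "tcp_pos": TCP position; "eef_rot": TCP orientation; "contact_force": force on the tool from outside, world axes, zero at the start; "moment": the same for the moment, N m; "gripper_width": finger opening in m.
Only numpy, scipy, OpenCV 4.12 (cv2) and the standard library are available. Lean on these libraries where they do the work, as an engineer would, in place of code of your own. Each camera call takes 0.05 s, during which the arm holds its last target. There are 200 camera calls.

## Task

Four goods have been left standing about the shop counter: a tea carton, a jam jar, a spray can and a sweets tin. Put each one back in the empty place of the display tray that holds its own kind, set down upright on the tray's floor (the carton square with its row), and let go. Set them down rather than drop them, do not tip them over, and leave the coin bowl and the calculator where they are.

Things in the scene. Friction and masses are not known exactly. Their poses are not given: they have to be found in the camera images.
- carton: Loose upright paperboard tea carton, a plain box 70 (own x) x 48 (own y) x 115 mm high, cream paper with a brown band, about 0.12 kg. Origin: centre of its underside; z up.
- jar: Loose upright small jam jar, amber glass with a paper label and a flat yellow-metal lid: 54 mm diameter up to 50 mm, lid 52 mm diameter from 50 to 68 mm (its top), about 0.25 kg. Round, so its yaw means nothing. Origin: centre of its underside; z up.
- can: Loose upright aluminium spray can: 45 mm diameter up to 98 mm, then a white cap 37 mm diameter up to the top at 128 mm, about 0.18 kg. Round, so its yaw means nothing. Origin: centre of its underside; z up.
- tin: Loose low round steel sweets tin, 62 mm diameter, 40 mm high, with a flat metal lid, about 0.15 kg. Round, so its yaw means nothing. Origin: centre of its underside; z up.
- carton_tray: Display tray of tea cartons: 3 mm brown card, fixed, open on top, floor 3 mm above the counter. Origin: on the counter under the middle of the empty place (88 along x, 66 along y mm inside; carton's 70 side along x), at the tray's -x end (nearest the robot). Along its +x, from 44 to 186 mm, two of the same goods are wedged and cannot move; tops at 118 mm. Side walls 30, near end wall 23 mm high.
- jar_tray: Display tray of jam jars: 3 mm brown card, fixed, open on top, floor 3 mm above the counter. Origin: on the counter under the middle of the empty place (72 x 72 mm inside), at the tray's -x end (nearest the robot). Along its +x, from 36 to 146 mm, two of the same goods are wedged and cannot move; tops at 71 mm. Side walls 26, near end wall 20 mm high.
- can_tray: Display tray of spray cans: 3 mm brown card, fixed, open on top, floor 3 mm above the counter. Origin: on the counter under the middle of the empty place (63 x 63 mm inside), at the tray's -x end (nearest the robot). Along its +x, from 31 to 170 mm, three of the same goods are wedged and cannot move; tops at 131 mm. Side walls 30, near end wall 23 mm high.
- tin_tray: Display tray of sweets tins: 3 mm brown card, fixed, open on top, floor 3 mm above the counter. Origin: on the counter under the middle of the empty place (80 x 80 mm inside), at the tray's -x end (nearest the robot). Along its +x, from 40 to 166 mm, two of the same goods are wedged and cannot move; tops at 43 mm. Side walls 16, near end wall 12 mm high.
- coin_bowl: Bystander: white china change bowl with coins, 96 mm diameter, 40 mm high, standing loose among the goods. Origin: centre of its underside.
- calculator: Bystander: grey desk calculator lying loose on the left of the counter, 190 (x) x 145 (y) x 26 mm high. Origin: centre of its underside.
Not all that is in view belongs to the job. Leave any blue look-alike of the jar_tray alone. What is shaped like the tin but turquoise is not meant.

How it is judged (in metres and radians):
At the end, for the whole second after the job is handed in: Each of the four goods stands in its own kind's tray within 14 mm of the middle of the empty place, on the floor (underside under 8 mm above the counter), upright to 0.12 rad, carton square to 0.35 rad; released, at rest; bowl and calculator within 30 mm of their start (horizontal distance between carton and carton_tray below 0.014 m and z of carton in the frame of carton_tray between -0.001 and 0.008 m and angle between each of carton, jar, can, tin's own z axis and vertical below 0.12 rad and linear speed of each of carton, jar, can, tin below 0.02 m/s and angular speed of each of carton, jar, can, tin below 0.2 rad/s and horizontal distance between jar and jar_tray below 0.014 m and z of jar in the frame of jar_tray between -0.001 and 0.008 m and horizontal distance between can and can_tray below 0.014 m and z of can in the frame of can_tray between -0.001 and 0.008 m and horizontal distance between tin and tin_tray below 0.014 m and z of tin in the frame of tin_tray between -0.001 and 0.008 m and angle between the x axis of carton and the x axis of carton_tray, either way round below 0.35 rad and distance of each of coin_bowl, calculator from where it was at the start of the episode below 0.03 m); the robot touches nothing.
It fails at once if one of the goods is dropped: it falls freely faster than 0.8 m/s (a fall of about 30 mm) ((linear speed of carton above 0.8 m/s and contact force between carton and anything else below 0.01 N) or (linear speed of jar above 0.8 m/s and contact force between jar and anything else below 0.01 N) or (linear speed of can above 0.8 m/s and contact force between can and anything else below 0.01 N) or (linear speed of tin above 0.8 m/s and contact force between tin and anything else below 0.01 N)).
It fails at once if one of the goods is tipped over (more than 0.9 rad from upright) (angle between any of carton, jar, can, tin's own z axis and vertical above 0.9 rad).
It fails at once if the coin bowl or the calculator is pushed more than 30 mm (distance of any of coin_bowl, calculator from where it was at the start of the episode above 0.03 m).
It also fails if it takes over 112 s, if anything falls off the work surface, if the arm or the gripper's body presses on something with over 40 N, if the wrist force passes 120 N, or if a joint passes its speed limit or range.

## Working session

There is one attempt and no reset: what is moved stays moved. The work goes in short steps, Python scripts to look and compute and a tool call to move; the robot and the scene stay as the last step left them, time stands still between calls to the robot, and variables do not carry over. Pictures are saved under pics/ and viewed, about 12 in all and at most 16, crops included, and the job is handed in when it is done.

Besides the shell and the picture viewer there is one more tool, called after "Request:" as name(argument=value, ...), one argument or row to a line, values as JSON. drive_tool: Moves the arm, as the interface text tells. Its arguments: {"type":"object","properties":{"plan":{"type":"string"},"fingers":{"type":"number"},"squeeze":{"type":"number"}},"required":["plan"]}

```bash
mkdir -p pics; ls; cat > h.py <<'E'
import numpy as np, cv2
from plant import r
def cap(n,save=None):
    c=r.capture(n); 
    if save: cv2.imwrite('pics/'+save,cv2.cvtColor(c['frame'],cv2.COLOR_RGB2BGR))
    return c
def ray(c,u,v,z):
    f=c['frame'].shape[0]/2/np.tan(np.radians(c['fovy'])/2)
    R=cv2.Rodrigues(np.array(c['rvec'],float))[0]; t=np.array(c['tvec'],float).ravel()
    d=R.T@np.array([(u-c['cx'])/f,(v-c['cy'])/f,1]); o=-R.T@t
    return o+d*(z-o[2])/d[2]
def proj(c,p):
    f=c['frame'].shape[0]/2/np.tan(np.radians(c['fovy'])/2)
    q=cv2.Rodrigues(np.array(c['rvec'],float))[0]@np.array(p)+np.array(c['tvec'],float).ravel()
    return q[:2]/q[2]*f+[c['cx'],c['cy']]
E
python3 - <<'E'
from h import *
print(r.get_state())
a=[cap(n) for n in('top','side','wrist')]
for x in a: print({k:v for k,v in x.items() if k!='frame'}, x.get('dist'))
for n,x in zip('tsw',a): cv2.imwrite(f'pics/{n}0.png',cv2.cvtColor(x['frame'],cv2.COLOR_RGB2BGR))
for n in 'ts':
    i=cv2.imread(f'pics/{n}0.png'); cv2.imwrite(f'pics/{n}0b.png',cv2.resize(i,(800,600)))
E
```

```text
pics
{'time_s': 0.0, 'joints': array([ 9.13371478e+01,  2.05916081e+01,  6.34067033e-01, -1.85656350e-02,
       -7.01360051e+01, -1.65068031e+01]), 'qd': array([ 0.07940821,  0.02753835, -0.03794428, -0.01504469, -0.05895846,
        0.03159767]), 'joint_torque': array([-3.00520887e-04, -5.82728148e+01,  2.93062985e+01,  6.99721590e+00,
        7.21115386e-03, -1.57540599e-04]), 'tcp_pos': array([0.1765435 , 0.65101598, 0.23362784]), 'eef_rot': array([ 1.79905350e+02, -9.84797119e-03, -1.51759699e+01]), 'contact_force': array([-0.06950186, -0.18731792,  0.34009032]), 'moment': array([ 0.03744401, -0.01142052, -0.01218069]), 'gripper_width': 0.08773024873980693}
{'fovy': 49.68432932856059, 'cx': 249.19646042894018, 'cy': 198.8566875545417, 'rvec': array([ 1.98367632, -2.24207997,  0.23332702]), 'tvec': array([0.07294115, 0.48760555, 1.32936406])} None
{'fovy': 42.1701849365548, 'cx': 250.8869930716454, 'cy': 179.71486091654737, 'rvec': array([ 2.24853021, -0.74374066,  0.32605469]), 'tvec': array([-0.35492269,  0.25840619,  1.25346077])} None
{'fovy': 62.10958376575851, 'cx': 257.8202042488472, 'cy': 192.31367630102153, 'rvec': array([-1.78753008,  2.33783601,  0.34144237]), 'tvec': array([ 0.67383731, -0.03566201,  0.39162252])} None
```

View pics/t0b.png

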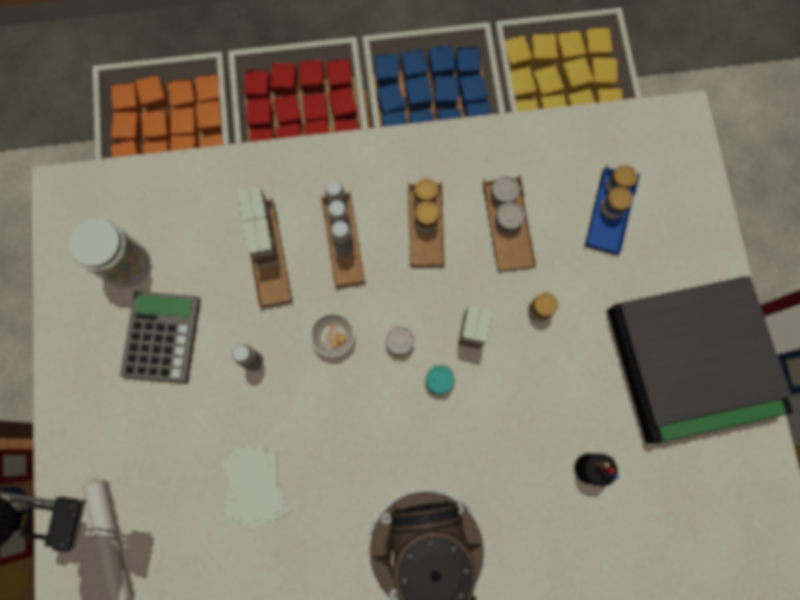

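View pics/s0b.png

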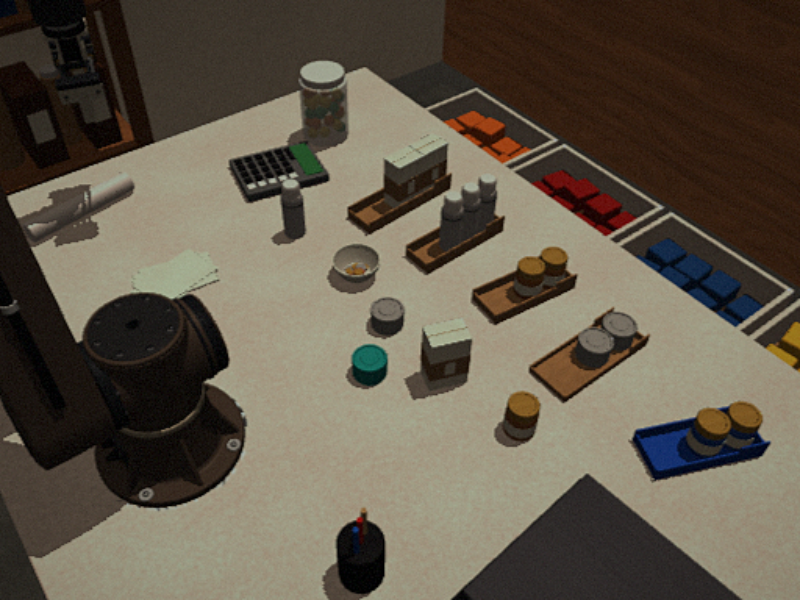

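The top view (800x600) shows the carton at (477,322), jar at (544,305), can at (242,354), tin at (400,340), bowl at (333,337) and the turquoise decoy at (440,380). The near ends of the trays are at about carton (275,303), can (348,284), jar (427,265) and tin (517,268). The blue decoy tray is on the right. The side view agrees.

```bash
python3 - <<'E'
from h import *
c=cap('top'); s=0.64
P=lambda n,u,v,z:print(n,ray(c,u*s,v*s,z).round(3))
P('carton',477,318,.115);P('jar',544,305,.068);P('can',242,354,.128);P('tin',400,339,.04);P('bowl',333,337,.03);P('calc',160,337,.026);P('decoy',440,380,.04)
hsv=cv2.cvtColor(cv2.GaussianBlur(c['frame'],(3,3),0),cv2.COLOR_RGB2HSV)
for n,(u,v) in dict(carton=(275,285),can=(348,268),jar=(427,250),tin=(517,250)).items():
    print(n,hsv[int(v*s),int(u*s)])
m=cv2.inRange(hsv,(3,90,40),(22,255,200)); m[:100]=0
m[:, 380:]=0
k,_=cv2.findContours(m,0,2)
for q in k:
    if cv2.contourArea(q)>300:
        print(cv2.contourArea(q))
        h=cv2.approxPolyDP(cv2.convexHull(q),3,True)[:,0]
        for p in h: print('  ',p/s, ray(c,*p,.025)[:2].round(3))
cv2.imwrite('pics/m.png',m)
print(np.array(ray(c,400,20,0)))
E
```

```text
carton [ 0.443 -0.16   0.115]
jar [ 0.462 -0.311  0.068]
can [0.425 0.315 0.128]
tin [ 0.431 -0.002  0.04 ]
bowl [0.455 0.14  0.03 ]
calc [0.501 0.509 0.026]
decoy [ 0.335 -0.075  0.04 ]
carton [ 15 125 137]
can [ 15 132  83]
jar [ 15 124 136]
tin [ 16 125 137]
531.0
   [ 31.25   539.0625] [0.118 0.788]
   [ 31.25   598.4375] [0.005 0.789]
   [  0.     598.4375] [0.013 0.851]
   [  0.   556.25] [0.093 0.851]
612.5
   [  0.    421.875] [0.361 0.852]
   [ 29.6875 425.    ] [0.347 0.79 ]
   [ 31.25 493.75] [0.207 0.788]
   [  0.     485.9375] [0.231 0.851]
688.5
   [270.3125 201.5625] [0.78  0.248]
   [289.0625 300.    ] [0.549 0.226]
   [262.5  306.25] [0.542 0.285]
   [253.125  257.8125] [0.654 0.297]
470.0
   [348.4375 195.3125] [0.774 0.072]
   [362.5    279.6875] [0.575 0.062]
   [337.5    285.9375] [0.567 0.118]
   [323.4375 198.4375] [0.773 0.128]
655.0
   [484.375  182.8125] [ 0.766 -0.237]
   [525.    221.875] [ 0.663 -0.313]
   [531.25  265.625] [ 0.561 -0.31 ]
   [498.4375 268.75  ] [ 0.563 -0.237]
1043.5
   [426.5625 178.125 ] [ 0.793 -0.109]
   [440.625 187.5  ] [ 0.767 -0.137]
   [442.1875 262.5   ] [ 0.592 -0.117]
   [410.9375 264.0625] [ 0.597 -0.048]
   [409.375  185.9375] [ 0.779 -0.068]
[ 1.12308171 -0.6414614   0.        ]
```

View pics/w0.png

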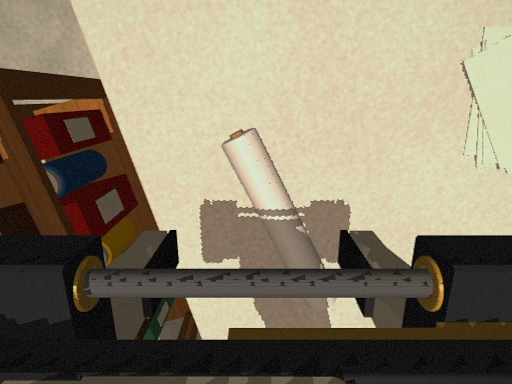

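The wrist view shows the jaws and camera looking past them, with the image bottom toward the gripper and only background items in view. I'll add a helper that converts a target into move numbers, and work out the camera offset.

```bash
cat >> h.py <<'E'
from scipy.spatial.transform import Rotation as Ro
def to(x,y,z,yaw):
    "shift (cm, tool axes) and turn (rad) from the measured pose to a downward pose"
    s=r.get_state(); R=Ro.from_euler('xyz',s['eef_rot'],degrees=True)
    d=R.inv().apply(np.array([x,y,z])-s['tcp_pos'])*100
    t=-(yaw-s['eef_rot'][2]+90)%180-90
    t=-((yaw-s['eef_rot'][2]+180)%360-180)
    print('t',round(s['time_s'],2),'tcp',s['tcp_pos'].round(4),'yaw',s['eef_rot'][2].round(1),'-> shift',d.round(2),'turn',np.radians(t).round(3))
E
python3 - <<'E'
from h import *
c=cap('wrist'); s=r.get_state()
R=cv2.Rodrigues(np.array(c['rvec']))[0]; o=-R.T@c['tvec']
T=Ro.from_euler('xyz',s['eef_rot'],degrees=True)
print('cam in tool',T.inv().apply(o-s['tcp_pos']), 'axes in tool (cols x,y,z)\n',(T.inv().as_matrix()@R.T).round(3))
to(.37,.315,.23,0)
E
```

```text
cam in tool [ 7.86169150e-02  1.82029925e-05 -1.49795107e-01] axes in tool (cols x,y,z)
 [[ 0.    -0.958 -0.288]
 [ 1.    -0.     0.001]
 [-0.001 -0.288  0.958]]
t 0.25 tcp [0.1766 0.6512 0.2341] yaw -15.2 -> shift [27.47 27.39  0.44] turn -0.265
```

Request:
drive_tool(
  plan="6 6 0 -0.1;12 12 0 -0.2;18 18 0 -0.265;23 23 0 -0.265;26 26 0 -0.265;27.5 27.5 0 -0.265;27.5 27.5 0 -0.265;27.5 27.5 0 -0.265",
  fingers=-1,
)

```text
time_s: 1.25
tcp_pos: [0.3706, 0.3135, 0.2348]
eef_rot: [-180.0, -0.0, -0.1]
contact_force: [0.0, -0.9, 0.3]
gripper_width: 0.0877
```

```bash
python3 - <<'E'
from h import *
c=cap('wrist','w1.png'); print(r.get_state()['tcp_pos'],r.get_state()['eef_rot'], proj(c,[.425,.315,.128]),proj(c,[.425,.315,0]))
E
```

```text
[0.37028103 0.31429686 0.23472089] [-1.79969862e+02 -1.46879759e-02 -3.93033529e-02] [255.38417531 128.18543217] [256.13359165 117.82130348]
```

View pics/w1.png

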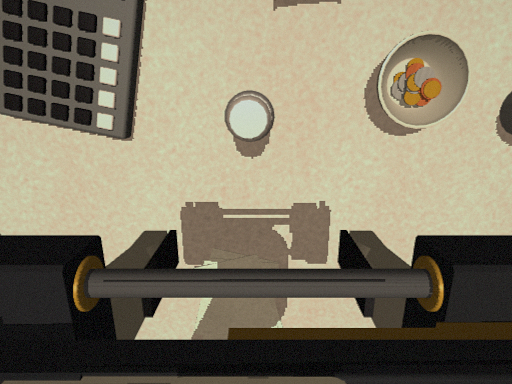

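Wrist view: can cap at (248,118), bowl at (424,80) and calculator at the left, with clear space around the can.

```bash
python3 - <<'E'
from h import *
c=cap('wrist')
hsv=cv2.cvtColor(c['frame'],cv2.COLOR_RGB2HSV)
roi=c['frame'][90:160,215:285].astype(int)
m=(hsv[...,1]<60)&(hsv[...,2]>120); m=m.astype('uint8'); m2=np.zeros_like(m); m2[85:150,215:285]=m[85:150,215:285]
k=max(cv2.findContours(m2,0,2)[0],key=cv2.contourArea); (u,v),rad=cv2.minEnclosingCircle(k); print(u,v,rad)
p=ray(c,u,v,.128); print(p, ray(c,248,117,.128)); to(p[0],p[1],.235,0); to(p[0],p[1],.080,0)
E
```

```text
249.5 117.0 47.05591583251953
[0.43334818 0.32044571 0.128     ] [0.43334895 0.3216229  0.128     ]
t 1.35 tcp [0.37   0.3148 0.2346] yaw 0.0 -> shift [ 6.33 -0.57 -0.04] turn 0.0
t 1.35 tcp [0.37   0.3148 0.2346] yaw 0.0 -> shift [ 6.33 -0.56 15.46] turn 0.0
```

Request:
drive_tool(
  plan="4 -0.6 0;6.3 -0.6 0 0",
  fingers=-1,
)

```text
validation failed for argument at $.pl...
```

Request:
drive_tool(
  plan="4 -0.65 0 0;6.3 -0.65 2 0;6.35 -0.65 6 0;6.35 -0.65 10 0;6.35 -0.65 13 0;6.35 -0.65 15 0;6.35 -0.65 15.4 0;6.35 -0.65 15.4 0",
)

```text
time_s: 2.35
tcp_pos: [0.4335, 0.3215, 0.0807]
eef_rot: [180.0, -0.0, 0.1]
contact_force: [-0.1, -0.7, 0.5]
gripper_width: 0.0877
```

Request:
drive_tool(
  plan="0 0 0 0;0 0 0 0;0 0 0 0;0 0 0 0;0 0 0 0;0 0 0 0",
  fingers=1,
  squeeze=15,
)

```text
time_s: 3.1
tcp_pos: [0.4337, 0.3207, 0.0807]
eef_rot: [-180.0, -0.0, 0.0]
contact_force: [0.4, -0.0, 0.4]
gripper_width: 0.0445
```

Request:
drive_tool(
  plan="0 0 -1 0;0 0 -5 0;0 0 -10 0;0 0 -15 0;1 2 -17 0;3 5 -17 0;5 10 -17 0;7 15 -17 0",
)

```text
time_s: 4.1
tcp_pos: [0.5037, 0.1692, 0.2511]
eef_rot: [-180.0, -0.0, 0.1]
contact_force: [1.1, 0.1, -1.7]
gripper_width: 0.0445
```

Request:
drive_tool(
  plan="0.5 4 0 0;1 6.5 0 0;1 7 0 0;1 7 0 0;1 7 0 0",
)

```text
time_s: 4.72
tcp_pos: [0.5135, 0.1013, 0.2506]
eef_rot: [-180.0, -0.0, 0.1]
contact_force: [-0.0, 0.3, -2.0]
gripper_width: 0.0448
```

```bash
python3 - <<'E'
from h import *
c=cap('wrist','w2.png'); print(r.get_state()['tcp_pos'],r.get_state()['eef_rot'],r.get_state()['gripper_width'])
E
```

```text
[0.51353869 0.10139044 0.25059221] [-1.79996810e+02  3.91634885e-03  7.01250601e-02] 0.04530617619415224
```

View pics/w2.png

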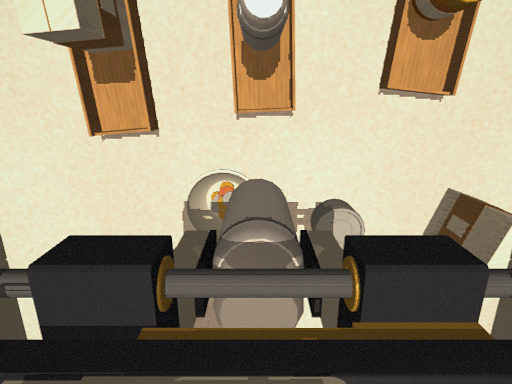

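Wrist view: the near ends of the three trays are visible, carton at (125,133), can at (266,112) and jar at (417,95). The can is held. I'll measure them from the brown mask, with edges taken at rim height.

```bash
cat >> h.py <<'E'
def tray(c,box,inner,hs,he,rows):
    "box u0,u1,v0,v1: fit the side rims over rows and the near rim; returns centre, yaw"
    hsv=cv2.cvtColor(cv2.medianBlur(c['frame'],3),cv2.COLOR_RGB2HSV)
    m=((hsv[...,1]>95)&(hsv[...,0]<25))
    mm=np.zeros(m.shape,'uint8'); u0,u1,v0,v1=box; mm[v0:v1,u0:u1]=m[v0:v1,u0:u1]
    n,l,st,_=cv2.connectedComponentsWithStats(mm); mm=(l==1+st[1:,4].argmax())
    L=[];Rr=[];N=[]
    for v in range(*rows):
        u=np.where(mm[v])[0]; L.append(ray(c,u[0],v,hs)[:2]); Rr.append(ray(c,u[-1]+1,v,hs)[:2])
    us=np.where(mm.any(0))[0]; w=us[-1]-us[0]
    cols=np.where(mm[rows[1]-1])[0]
    for u in range(cols[0]+8,cols[-1]-8): N.append(ray(c,u,np.where(mm[:,u])[0][-1]+1,he)[:2])
    L,Rr,N=map(np.array,(L,Rr,N))
    fl=np.polyfit(L[:,0],L[:,1],1); fr=np.polyfit(Rr[:,0],Rr[:,1],1); fn=np.polyfit(N[:,1],N[:,0],1)
    yl,yr,yn=[np.degrees(np.arctan(a)) for a in(fl[0],fr[0],-fn[0])]
    k=(fl[0]+fr[0])/2; a=np.arctan(k); mid=(fl+fr)/2
    q=N.mean(0); y=np.polyval(mid,q[0]); x=np.polyval(fn,y); y=np.polyval(mid,x)
    wid=(np.polyval(fl,x+.03)-np.polyval(fr,x+.03))*np.cos(a)
    d=inner/2+.003; ctr=np.array([x,y])+d*np.array([np.cos(a),np.sin(a)])
    print('centre',ctr.round(4),'yaw',np.degrees(a).round(2),'edges',np.round([yl,yr,yn],1),'outer width',wid.round(4)); return ctr,np.degrees(a)
E
python3 - <<'E'
from h import *
c=cap('wrist')
tray(c,(60,180,60,150),.088,.03,.023,(90,125))
tray(c,(220,310,40,130),.063,.03,.023,(55,105))
tray(c,(370,480,20,110),.072,.026,.02,(30,86))
E
```

```text
centre [0.5973 0.2587] yaw 4.88 edges [4.6 5.1 4.7] outer width 0.0809
centre [0.6092 0.0944] yaw 2.34 edges [2.7 2.  2.7] outer width 0.0683
centre [ 0.6355 -0.0818] yaw -6.07 edges [-6.1 -6.1 -5.5] outer width 0.0864
```

```bash
python3 - <<'E'
from h import *
to(.609,.0944,.0842,2.3)
E
```

```text
t 4.83 tcp [0.5136 0.1014 0.2506] yaw 0.1 -> shift [ 9.54  0.71 16.64] turn -0.039
```

Request:
drive_tool(
  plan="3 0.7 0 -0.04;7 0.7 0 -0.04;9 0.7 1 -0.04;9.55 0.7 4 -0.04;9.55 0.7 8 -0.04;9.55 0.7 11 -0.04;9.55 0.7 12.5 -0.04;9.55 0.7 12.5 -0.04",
)

```text
time_s: 5.82
tcp_pos: [0.6088, 0.0938, 0.1249]
eef_rot: [180.0, 0.1, 2.3]
contact_force: [-0.2, 0.4, -1.2]
gripper_width: 0.0447
```

```bash
python3 - <<'E'
from h import *
to(.609,.0944,.0842,2.3)
c=cap('wrist'); s=cap('side'); u,v=proj(s,[.61,.09,.06]).astype(int)
a=cv2.resize(c['frame'],(640,480)); b=cv2.resize(s['frame'][max(0,v-70):v+70,max(0,u-70):u+70],(480,480),interpolation=2)
cv2.imwrite('pics/p1.png',cv2.resize(np.hstack([a,b])[:,:,::-1],(800,343)))
E
```

```text
t 5.83 tcp [0.6088 0.0938 0.1249] yaw 2.3 -> shift [ 0.02 -0.06  4.07] turn 0.001
```

View pics/p1.png

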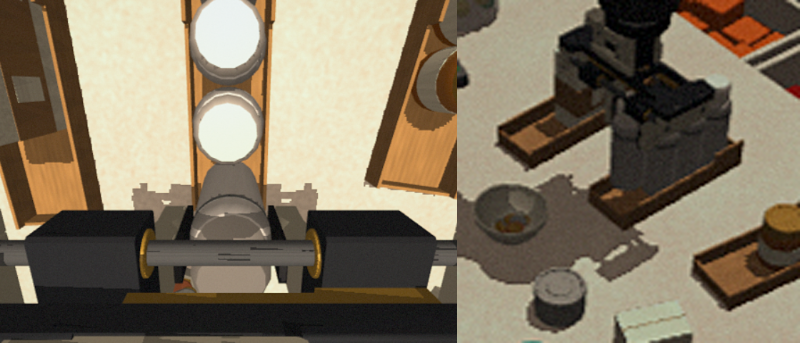

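The held can sits on the row axis (wrist columns ~228) and inside the tray end in the side view. Lower it, let go and lift.

Request:
drive_tool(
  plan="0 -0.05 1 0;0 -0.05 2 0;0 -0.05 3 0;0 -0.05 3.6 0;0 -0.05 3.9 0;0 -0.05 4.1 0;0 -0.05 4.1 0;0 -0.05 4.1 0",
)

```text
time_s: 6.92
tcp_pos: [0.6093, 0.0942, 0.0848]
eef_rot: [-180.0, -0.0, 2.3]
contact_force: [-0.6, 0.5, -2.3]
gripper_width: 0.0446
```

Request:
drive_tool(
  plan="0 0 0 0;0 0 0 0;0 0 0 0;0 0 0 0;0 0 0 0;0 0 0 0",
  fingers=-1,
)

```text
time_s: 7.68
tcp_pos: [0.6091, 0.0941, 0.0846]
eef_rot: [180.0, 0.0, 2.3]
contact_force: [-0.0, -0.8, -0.1]
gripper_width: 0.0875
```

Request:
drive_tool(
  plan="0 0 -1 0;0 0 -4 0;0 0 -8 0;0 0 -12 0;-4 0 -16 0;-8 1 -16 0;-12 2 -16 0;-17 4 -16 0",
)

```text
time_s: 8.68
tcp_pos: [0.44, 0.0471, 0.2452]
eef_rot: [-180.0, -0.1, 2.3]
contact_force: [-0.4, 0.2, 0.3]
gripper_width: 0.0878
```

```bash
python3 - <<'E'
from h import *
to(.37,-.005,.235,0)
E
```

```text
t 8.68 tcp [0.44   0.0471 0.2452] yaw 2.3 -> shift [-7.21  4.92  1.01] turn 0.041
```

Request:
drive_tool(
  plan="-1.5 6 0.5 0.04;-3 11 1 0.04;-4 13 1 0.04;-4 13 1 0.04;-4 13 1 0.04",
)

```text
time_s: 9.3
tcp_pos: [0.4065, -0.084, 0.2351]
eef_rot: [-180.0, -0.1, -0.0]
contact_force: [-0.2, 1.0, 0.1]
gripper_width: 0.0881
```

```bash
python3 - <<'E'
from h import *
c=cap('wrist','w3.png'); to(.405,-.08,.235,0); print(proj(c,[.431,-.002,.04]),proj(c,[.443,-.16,.115]))
E
```

```text
t 9.35 tcp [ 0.4065 -0.0838  0.235 ] yaw 0.0 -> shift [-0.15 -0.38 -0.  ] turn 0.001
[181.84813829 148.59568617] [346.83662824 148.23036765]
```

View pics/w3.png

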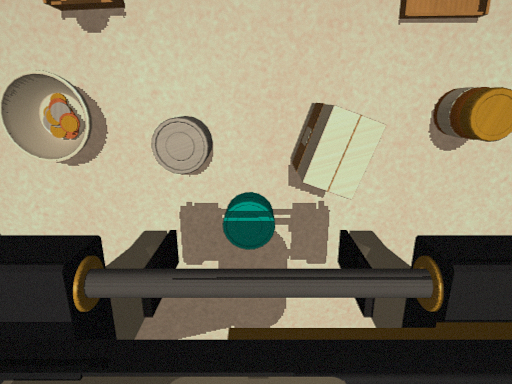

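Wrist view: tin lid at (181,145), carton top corners near (335,104), (385,123), (350,198) and (303,183), jar lid at (491,113), and the turquoise decoy at (249,220).

```bash
python3 - <<'E'
from h import *
c=cap('wrist')
q=np.array([ray(c,u,v,.115)[:2] for u,v in((335,104),(385,123),(350,198),(303,183))])
print(q.round(4),'sides',[np.linalg.norm(q[i]-q[(i+1)%4]).round(4) for i in range(4)],'centre',q.mean(0).round(4))
d=q[0]+q[1]-q[2]-q[3]; print('carton yaw',np.degrees(np.arctan2(d[1],d[0])))
g=cv2.medianBlur(cv2.cvtColor(c['frame'],cv2.COLOR_RGB2GRAY),3)
h=cv2.HoughCircles(g[100:190,130:230],cv2.HOUGH_GRADIENT,1.5,50,param1=100,param2=20,minRadius=24,maxRadius=36); print(h+np.array([130,100,0]))
for u,v in ((181,145),h[0,0,:2]+[130,100]): print('tin',ray(c,u,v,.04))
print('jar',ray(c,491,113,.068))
p=ray(c,181,144.5,.04); to(p[0],p[1],.027,0)
E
```

```text
[[ 0.4793 -0.1471]
 [ 0.4641 -0.1897]
 [ 0.3988 -0.1661]
 [ 0.4125 -0.1237]] sides [np.float64(0.0452), np.float64(0.0695), np.float64(0.0445), np.float64(0.0707)] centre [ 0.4387 -0.1567]
carton yaw -19.566338107269452
[[[180.25       145.75        27.60000038]]]
tin [ 0.43487002 -0.00114713  0.04      ]
tin [ 4.34058585e-01 -2.80256240e-04  4.00000000e-02]
jar [ 0.46999247 -0.30948688  0.068     ]
t 9.4 tcp [ 0.4065 -0.0836  0.2348] yaw 0.1 -> shift [ 2.89 -8.24 20.78] turn 0.001
```

Request:
drive_tool(
  plan="1 -4 0 0;2.8 -8 1 0;2.8 -8.3 5 0;2.8 -8.3 10 0;2.8 -8.3 15 0;2.8 -8.3 18.5 0;2.8 -8.3 20.5 0;2.8 -8.3 20.8 0",
)

```text
time_s: 10.4
tcp_pos: [0.4335, -0.0009, 0.0253]
eef_rot: [179.9, 0.2, 0.1]
contact_force: [0.3, -0.2, 0.4]
gripper_width: 0.0877
```

Request:
drive_tool(
  plan="0 0 0 0;0 0 0 0;0 0 0 0;0 0 0 0;0 0 0 0;0 0 0 0",
  fingers=1,
  squeeze=15,
)

```text
time_s: 11.15
tcp_pos: [0.4348, -0.0008, 0.0274]
eef_rot: [-180.0, -0.1, 0.0]
contact_force: [-1.8, 1.8, 8.4]
gripper_width: 0.0616
```

Request:
drive_tool(
  plan="0 0 -1 0;0 0 -5 0;0 0 -10 0;0 0 -15 0;1 2 -20 0;3 7 -21 0;5 12 -21 0;7 18 -21 0",
)

```text
time_s: 12.15
tcp_pos: [0.5041, -0.1819, 0.2376]
eef_rot: [-180.0, -0.1, 0.1]
contact_force: [0.6, 0.5, -1.4]
gripper_width: 0.0618
```

```bash
python3 - <<'E'
from h import *
to(.51,-.27,.235,0)
E
```

```text
t 12.15 tcp [ 0.5041 -0.1819  0.2376] yaw 0.1 -> shift [0.58 8.81 0.26] turn 0.001
```

Request:
drive_tool(
  plan="0.3 4 0 0;0.6 8 0 0;0.6 8.8 0 0;0.6 8.8 0 0;0.6 8.8 0 0",
)

```text
time_s: 12.78
tcp_pos: [0.5097, -0.2676, 0.2368]
eef_rot: [-180.0, -0.0, 0.0]
contact_force: [-0.4, -0.2, -2.2]
gripper_width: 0.0616
```

```bash
python3 - <<'E'
from h import *
c=cap('wrist','w4.png'); print(r.get_state()['tcp_pos'])
E
```

```text
[ 0.5098747  -0.26751404  0.23687981]
```

View pics/w4.png

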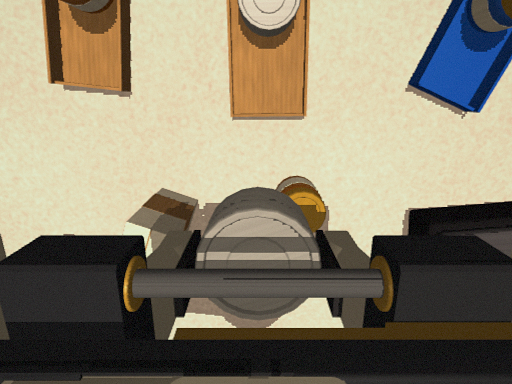

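Wrist view: tin tray near end at (268,117), jar tray at (90,92), and the tin held level.

```bash
python3 - <<'E'
from h import *
c=cap('wrist')
p,y=tray(c,(210,330,20,135),.080,.016,.012,(45,110))
tray(c,(30,150,5,110),.072,.02,.02,(15,80))
to(p[0],p[1],.0305,y)
E
```

```text
centre [ 0.6089 -0.2796] yaw 0.71 edges [0.8 0.7 0.1] outer width 0.0859
centre [ 0.6358 -0.0883] yaw -5.65 edges [-5.8 -5.5 -6.1] outer width 0.089
t 12.88 tcp [ 0.51   -0.2675  0.2369] yaw 0.1 -> shift [ 9.88  1.23 20.65] turn -0.011
```

Request:
drive_tool(
  plan="4 0.6 0 0;8 1.2 0 0;9.9 1.2 2 0;9.9 1.2 7 0;9.9 1.2 12 0;9.9 1.2 16 0;9.9 1.2 17 0;9.9 1.2 17 0",
)

```text
time_s: 13.88
tcp_pos: [0.6094, -0.2801, 0.0671]
eef_rot: [180.0, 0.0, 0.1]
contact_force: [-0.1, -0.2, -0.9]
gripper_width: 0.0613
```

```bash
python3 - <<'E'
from h import *
to(.6089,-.2796,.0308,0.5)
E
```

```text
t 13.88 tcp [ 0.6094 -0.2801  0.0671] yaw 0.1 -> shift [-0.05 -0.05  3.63] turn -0.008
```

Request:
drive_tool(
  plan="0 0 1 0;0 0 2 0;0 0 3 0;0 0 3.4 0;0 0 3.6 0;0 0 3.65 0;0 0 3.65 0",
)

```text
time_s: 14.75
tcp_pos: [0.6088, -0.2805, 0.0305]
eef_rot: [180.0, 0.0, 0.0]
contact_force: [-2.7, 1.0, 3.7]
gripper_width: 0.0615
```

Request:
drive_tool(
  plan="0 0 0 0;0 0 0 0;0 0 0 0;0 0 0 0;0 0 0 0;0 0 0 0",
  fingers=-1,
)

```text
time_s: 15.5
tcp_pos: [0.609, -0.2804, 0.03]
eef_rot: [180.0, -0.0, 0.0]
contact_force: [-0.0, -0.5, 0.8]
gripper_width: 0.0878
```

Request:
drive_tool(
  plan="0 0 -1 0;0 0 -4 0;0 0 -8 0;0 0 -13 0;-4 0 -18 0;-9 0.5 -20 0;-14 1 -20 0;-19 1 -20 0",
)

```text
time_s: 16.5
tcp_pos: [0.4175, -0.2906, 0.2313]
eef_rot: [180.0, -0.1, 0.0]
contact_force: [0.3, -1.1, 0.9]
gripper_width: 0.088
```

```bash
python3 - <<'E'
from h import *
c=cap('wrist','w5.png'); to(.47,-.3095,.036,0)
i=np.zeros((480,800,3),'uint8'); i[:,:512]=cv2.resize(c['frame'],(512,384))[:1].repeat(1,0)*0
i=cv2.resize(c['frame'],(640,480))[:,:,::-1]; cv2.imwrite('pics/w5.png',i)
E
```

```text
t 16.55 tcp [ 0.4118 -0.2898  0.2311] yaw -0.1 -> shift [ 5.82  1.99 19.51] turn -0.001
```

View pics/w5.png

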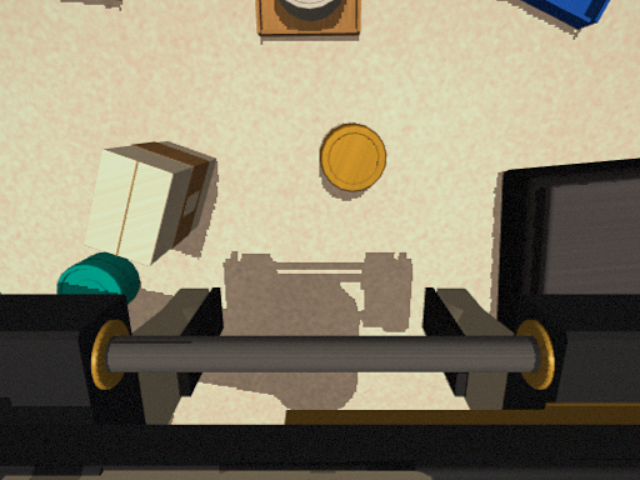

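Jar lid at (353,157) in this 640-wide view. The tin stands in its tray at the top.

```bash
python3 - <<'E'
from h import *
c=cap('wrist')
hsv=cv2.cvtColor(c['frame'],cv2.COLOR_RGB2HSV); m=cv2.inRange(hsv,(10,130,90),(30,255,255)); m[:80]=0;m[170:]=0;m[:,:230]=0;m[:,330:]=0
(u,v),q=cv2.minEnclosingCircle(max(cv2.findContours(m,0,2)[0],key=cv2.contourArea)); print(u,v,q)
p=ray(c,u,v,.068); print(p); to(p[0],p[1],.037,-5)
E
```

```text
282.87310791015625 119.24317169189453 27.326169967651367
[ 0.46934472 -0.31418604  0.068     ]
t 16.6 tcp [ 0.4148 -0.2902  0.2316] yaw -0.1 -> shift [ 5.43  2.39 19.46] turn 0.086
```

Request:
drive_tool(
  plan="0 0 0 0;0 0 0 0;0 0 0 0",
)

```text
time_s: 16.98
tcp_pos: [0.4197, -0.2904, 0.2298]
eef_rot: [-180.0, 0.0, 0.0]
contact_force: [-0.2, -0.3, 0.1]
gripper_width: 0.0878
```

```bash
python3 - <<'E'
from h import *
for _ in range(2):
    c=cap('wrist')
    hsv=cv2.cvtColor(c['frame'],cv2.COLOR_RGB2HSV); m=cv2.inRange(hsv,(10,130,90),(30,255,255)); m[:80]=0;m[170:]=0;m[:,:230]=0;m[:,330:]=0
    (u,v),q=cv2.minEnclosingCircle(max(cv2.findContours(m,0,2)[0],key=cv2.contourArea)); print(u,v,q)
    p=ray(c,u,v,.068); print(p); to(p[0],p[1],.037,-5)
E
```

```text
282.07025146484375 127.14049530029297 27.357994079589844
[ 0.46979044 -0.31415593  0.068     ]
t 17.02 tcp [ 0.4195 -0.2904  0.2297] yaw 0.0 -> shift [ 5.04  2.38 19.26] turn 0.088
282.0 127.0 27.51373291015625
[ 0.46978021 -0.31405308  0.068     ]
t 17.07 tcp [ 0.4194 -0.2904  0.2297] yaw 0.0 -> shift [ 5.05  2.37 19.26] turn 0.088
```

Request:
drive_tool(
  plan="2 1 0 -0.15;4 2 0 -0.3;5.05 2.4 3 -0.44;5.05 2.4 8 -0.44;5.05 2.4 13 -0.44;5.05 2.4 17 -0.44;5.05 2.4 19 -0.44;5.05 2.4 19.25 -0.44",
)

```text
time_s: 18.08
tcp_pos: [0.4686, -0.3141, 0.0357]
eef_rot: [-179.9, 0.2, 25.2]
contact_force: [0.3, 0.0, 0.8]
gripper_width: 0.0876
```

Request:
drive_tool(
  plan="0 0 0 0;0 0 0 0;0 0 0 0;0 0 0 0;0 0 0 0;0 0 0 0",
  fingers=1,
  squeeze=20,
)

```text
time_s: 18.82
tcp_pos: [0.4697, -0.3145, 0.0382]
eef_rot: [180.0, -0.0, 25.2]
contact_force: [-0.6, 1.9, 7.0]
gripper_width: 0.0532
```

```bash
python3 - <<'E'
from h import *
to(.47,-.31,.235,25); to(.636,-.0855,.235,-6)
E
```

```text
t 18.82 tcp [ 0.4697 -0.3145  0.0382] yaw 25.2 -> shift [  0.23  -0.38 -19.68] turn 0.004
t 18.82 tcp [ 0.4697 -0.3145  0.0382] yaw 25.2 -> shift [ 24.82 -13.61 -19.68] turn 0.545
```

Request:
drive_tool(
  plan="0 0 -1 0;0 0 -5 0;0 0 -10 0;0 0 -15 0;0 0 -19 0;4 -3 -19.7 0.1;8 -5 -19.7 0.25;12 -8 -19.7 0.4",
)

```text
time_s: 19.82
tcp_pos: [0.5443, -0.19, 0.235]
eef_rot: [-180.0, -0.0, 2.0]
contact_force: [0.7, -1.0, -2.2]
gripper_width: 0.0533
```

```bash
python3 - <<'E'
from h import *
to(.54,-.085,.235,-6)
E
```

```text
t 19.82 tcp [ 0.5443 -0.19    0.235 ] yaw 2.0 -> shift [ -0.07 -10.51   0.  ] turn 0.139
```

Request:
drive_tool(
  plan="0 -4 0 0.07;0 -8 0 0.14;0 -10.5 0 0.14;0 -10.5 0 0.14;0 -10.5 0 0.14;0 -10.5 0 0.14",
)

```text
time_s: 20.58
tcp_pos: [0.5396, -0.0868, 0.2345]
eef_rot: [180.0, 0.0, -5.8]
contact_force: [-0.3, -0.5, -2.6]
gripper_width: 0.0536
```

```bash
python3 - <<'E'
from h import *
c=cap('wrist','w6.png')
print([proj(c,[.596,y,.02]).round() for y in(-.05,-.12)])
p,y=tray(c,(200,320,10,150),.072,.026,.020,(50,100))
to(p[0],p[1],.041,y)
E
```

```text
[array([220., 121.]), array([282., 114.])]
centre [ 0.6356 -0.0863] yaw -5.91 edges [-5.6 -6.2 -5.8] outer width 0.0775
t 20.62 tcp [ 0.5396 -0.0868  0.2345] yaw -5.8 -> shift [ 9.56 -1.02 19.35] turn 0.002
```

View pics/w6.png

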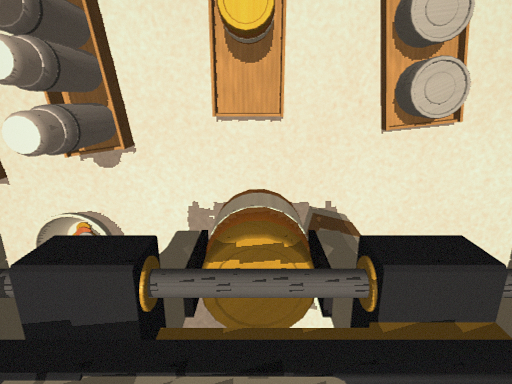

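Wrist view: jar tray near end at (249,117), measured width 77.5 against the expected 78 mm. The can and tin stand in their trays and the jar is held.

Request:
drive_tool(
  plan="4 -0.5 0 0;8 -1 0 0;9.6 -1 2 0;9.6 -1 7 0;9.6 -1 12 0;9.6 -1 15 0;9.6 -1 16 0;9.6 -1 16 0",
)

```text
time_s: 21.62
tcp_pos: [0.6364, -0.0862, 0.0746]
eef_rot: [180.0, 0.0, -5.7]
contact_force: [0.2, -1.3, -1.3]
gripper_width: 0.0537
```

```bash
python3 - <<'E'
from h import *
to(.6356,-.0863,.041,-5.9)
E
```

```text
t 21.62 tcp [ 0.6364 -0.0862  0.0746] yaw -5.7 -> shift [-0.08  0.02  3.36] turn 0.003
```

Request:
drive_tool(
  plan="0 0 1 0;0 0 2 0;0 0 2.8 0;0 0 3.1 0;0 0 3.3 0;0 0 3.35 0;0 0 3.35 0",
)

```text
time_s: 22.5
tcp_pos: [0.6364, -0.0856, 0.0413]
eef_rot: [-180.0, -0.0, -5.7]
contact_force: [0.4, 0.2, -2.6]
gripper_width: 0.0534
```

Request:
drive_tool(
  plan="0 0 0 0;0 0 0 0;0 0 0 0;0 0 0 0;0 0 0 0;0 0 0 0",
  fingers=-1,
)

```text
time_s: 23.25
tcp_pos: [0.6362, -0.0857, 0.0411]
eef_rot: [180.0, -0.0, -5.7]
contact_force: [0.6, 0.1, 0.3]
gripper_width: 0.0874
```

Request:
drive_tool(
  plan="0 0 -1 0;0 0 -4 0;0 0 -8 0;0 0 -13 0;-4 0 -18 0;-9 1 -20 0;-14 3 -20 0;-19 5 -20 0",
)

```text
time_s: 24.25
tcp_pos: [0.4406, -0.1168, 0.2421]
eef_rot: [-180.0, -0.1, -5.7]
contact_force: [-0.3, -0.3, 0.6]
gripper_width: 0.0876
```

```bash
python3 - <<'E'
from h import *
to(.405,-.157,.235,-19.5)
E
```

```text
t 24.25 tcp [ 0.4406 -0.1168  0.2421] yaw -5.7 -> shift [-3.15  4.35  0.71] turn 0.241
```

Request:
drive_tool(
  plan="-1.5 2 0 0.12;-3 4 0.5 0.24;-3.1 4.3 0.5 0.24;-3.1 4.3 0.5 0.24;-3.1 4.3 0.5 0.24;-3.1 4.3 0.5 0.24",
)

```text
time_s: 25.0
tcp_pos: [0.4075, -0.1558, 0.236]
eef_rot: [180.0, 0.0, -19.4]
contact_force: [-0.6, 0.8, 0.0]
gripper_width: 0.0877
```

```bash
python3 - <<'E'
from h import *
c=cap('wrist','w7.png'); print(r.get_state()['tcp_pos'],r.get_state()['eef_rot'][2])
for dx,dy in((.035,.024),(.035,-.024),(-.035,-.024),(-.035,.024)):
    a=np.radians(-19.6); print(proj(c,[.4387+dx*np.cos(a)-dy*np.sin(a),-.1567+dx*np.sin(a)+dy*np.cos(a),.115]).round())
E
```

```text
[ 0.40740848 -0.15585752  0.23597516] -19.41269492383725
[217. 114.]
[275. 114.]
[274. 195.]
[220. 195.]
```

View pics/w7.png

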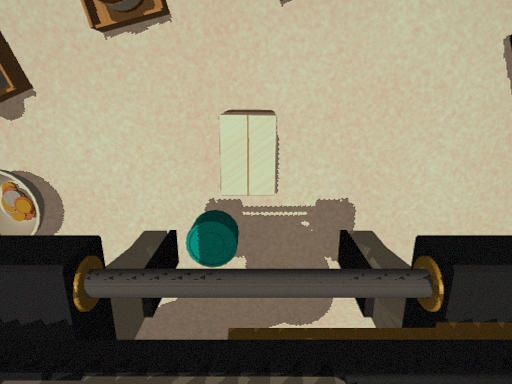

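Wrist view: carton top corners (221,114), (276,115), (276,195) and (220,195), square with the jaws.

```bash
python3 - <<'E'
from h import *
c=cap('wrist'); p=ray(c,248.5,154.7,.115); print(p); to(p[0],p[1],.078,-19.5)
E
```

```text
[ 0.43899685 -0.15880804  0.115     ]
t 25.1 tcp [ 0.4073 -0.1559  0.2359] yaw -19.4 -> shift [ 3.09 -0.78 15.79] turn 0.001
```

Request:
drive_tool(
  plan="2 -0.5 0 0;3.1 -0.8 1 0;3.1 -0.8 5 0;3.1 -0.8 9 0;3.1 -0.8 12 0;3.1 -0.8 14.5 0;3.1 -0.8 15.7 0;3.1 -0.8 15.7 0",
)

```text
time_s: 26.1
tcp_pos: [0.4387, -0.159, 0.0782]
eef_rot: [179.9, 0.1, -19.5]
contact_force: [-0.4, 0.8, 1.0]
gripper_width: 0.0872
```

Request:
drive_tool(
  plan="0 0 0 0;0 0 0 0;0 0 0 0;0 0 0 0;0 0 0 0;0 0 0 0",
  fingers=1,
  squeeze=15,
)

```text
time_s: 26.85
tcp_pos: [0.4392, -0.159, 0.0793]
eef_rot: [-180.0, -0.0, -19.5]
contact_force: [0.8, 0.9, 2.7]
gripper_width: 0.0483
```

Request:
drive_tool(
  plan="0 0 -1 0;0 0 -4 0;0 0 -8 0;0 0 -13 0;0 -1 -17 0;0 -5 -18 0;0 -10 -18 -0.1;0 -15 -18 -0.2",
)

```text
time_s: 27.85
tcp_pos: [0.4888, -0.0163, 0.2599]
eef_rot: [-180.0, -0.0, -7.9]
contact_force: [0.8, -0.7, -0.9]
gripper_width: 0.0477
```

```bash
python3 - <<'E'
from h import *
to(.51,.262,.255,4.8)
E
```

```text
t 27.85 tcp [ 0.4888 -0.0163  0.2599] yaw -7.9 -> shift [ -1.71 -27.86   0.5 ] turn -0.221
```

Request:
drive_tool(
  plan="-0.5 -5 0 -0.1;-1 -10 0 -0.2;-1.2 -16 0 -0.22;-1.5 -22 0 -0.22;-1.7 -26 0 -0.22;-1.7 -27.8 0 -0.22;-1.7 -27.8 0 -0.22;-1.7 -27.8 0 -0.22",
)

```text
time_s: 28.85
tcp_pos: [0.5106, 0.2591, 0.2592]
eef_rot: [180.0, 0.0, 4.6]
contact_force: [0.1, 0.1, -1.6]
gripper_width: 0.0477
```

Request:
drive_tool(
  plan="0 0 0 0;0 0 0 0",
)

```text
time_s: 29.1
tcp_pos: [0.5109, 0.2593, 0.2594]
eef_rot: [-180.0, -0.0, 4.5]
contact_force: [0.3, -0.1, -1.6]
gripper_width: 0.0481
```

```bash
python3 - <<'E'
from h import *
c=cap('wrist','w8.png')
p,y=tray(c,(190,330,40,150),.088,.03,.023,(80,115))
to(p[0],p[1],.082,y)
E
```

```text
centre [0.5968 0.2636] yaw 5.35 edges [5.2 5.5 4.5] outer width 0.0716
t 29.15 tcp [0.5109 0.2595 0.2594] yaw 4.5 -> shift [ 8.59  0.28 17.74] turn -0.014
```

View pics/w8.png

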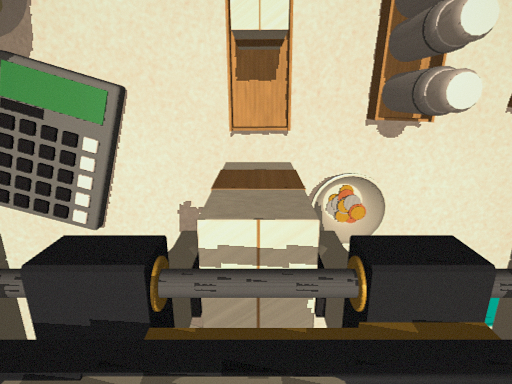

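Wrist view: carton tray near end at (260,131), width 71.6 against the expected 72 mm. The carton is held straight and the bowl and calculator are untouched.

Request:
drive_tool(
  plan="3 0.3 0 -0.012;7 0.3 0 -0.012;8.6 0.3 1 -0.012;8.6 0.3 5 -0.012;8.6 0.3 9 -0.012;8.6 0.3 12 -0.012;8.6 0.3 13.5 -0.012;8.6 0.3 13.5 -0.012",
)

```text
time_s: 30.15
tcp_pos: [0.5963, 0.2636, 0.1232]
eef_rot: [179.9, 0.1, 5.3]
contact_force: [-0.6, 0.0, -0.8]
gripper_width: 0.0481
```

```bash
python3 - <<'E'
from h import *
to(.5968,.2636,.082,5.2)
E
```

```text
t 30.15 tcp [0.5963 0.2636 0.1232] yaw 5.3 -> shift [ 0.05 -0.    4.12] turn 0.001
```

Request:
drive_tool(
  plan="0 0 1 0;0 0 2 0;0 0 3 0;0 0 3.6 0;0 0 3.9 0;0 0 4.1 0;0 0 4.1 0",
)

```text
time_s: 31.02
tcp_pos: [0.5968, 0.264, 0.0831]
eef_rot: [-180.0, -0.0, 5.3]
contact_force: [-0.5, -0.6, -1.5]
gripper_width: 0.0477
```

Request:
drive_tool(
  plan="0 0 0 0;0 0 0 0;0 0 0 0;0 0 0 0;0 0 0 0;0 0 0 0",
  fingers=-1,
)

```text
time_s: 31.78
tcp_pos: [0.5968, 0.264, 0.0831]
eef_rot: [180.0, 0.0, 5.3]
contact_force: [-0.8, 0.2, -0.2]
gripper_width: 0.0873
```

Request:
drive_tool(
  plan="0 0 -1 0;0 0 -4 0;0 0 -8 0;0 0 -13 0;-4 0 -16 0;-9 0 -16 0;-14 -2 -16 0;-15 -2 -16 0",
)

```text
time_s: 32.78
tcp_pos: [0.4435, 0.2705, 0.2446]
eef_rot: [-179.9, -0.1, 5.4]
contact_force: [0.7, 0.3, -0.6]
gripper_width: 0.0875
```

Request:
drive_tool(
  plan="-2 -5 0 0;-4 -11 0 0;-6 -17 0 0;-8 -20 0 0;-8 -20 0 0;-8 -20 0 0",
)

```text
time_s: 33.52
tcp_pos: [0.3478, 0.4617, 0.2432]
eef_rot: [180.0, -0.0, 5.3]
contact_force: [-0.1, -0.3, -0.8]
gripper_width: 0.0874
```

```bash
python3 - <<'E'
from h import *
print(r.get_state()['tcp_pos'])
t=cap('top'); s=cap('side')
a=cv2.resize(t['frame'][90:260,60:390],(800,412),interpolation=2)[:, :, ::-1]
b=s['frame'][60:300,130:470]
cv2.imwrite('pics/e1.png',a); cv2.imwrite('pics/e2.png',cv2.resize(b,(800,565),interpolation=2)[:,:,::-1])
E
```

```text
[0.34782017 0.46172244 0.24319836]
```

View pics/e1.png

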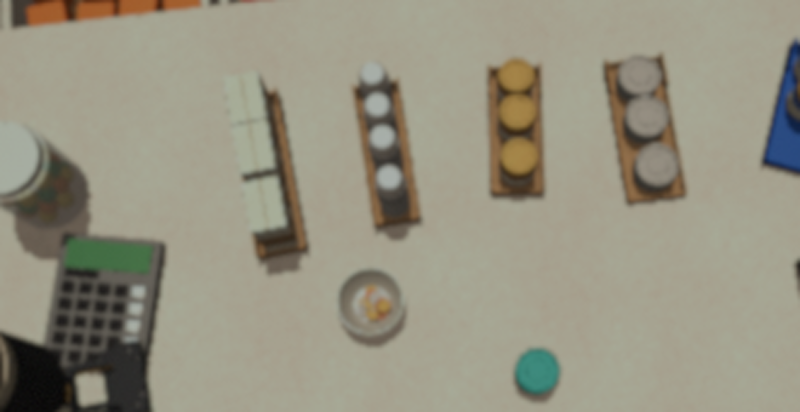

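View pics/e2.png

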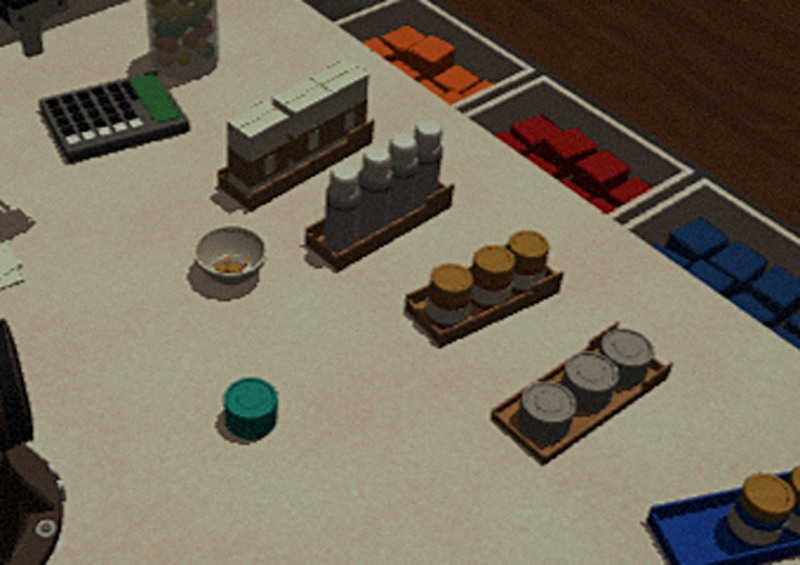

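Both views show all four goods upright in line with their rows: tin (656,165), jar (518,156), can (389,178) and carton (265,202) in the top crop. The bowl and calculator are in place. One numeric check, then hand in.

```bash
python3 - <<'E'
from h import *
t=cap('top'); k=330/800
for n,u,v,z,c in(('tin',656,165,.043,(.6089,-.2796)),('jar',518,156,.071,(.6356,-.0863)),('can',389,178,.131,(.6092,.0944)),('carton',265,202,.118,(.5968,.2636)),('bowl',371,304,.03,(.455,.14))):
    p=ray(t,60+u*k,90+v*k,z)[:2]; print(n,p.round(4),'off mm',((p-c)*1000).round(1))
print(r.close_job())
E
```

```text
tin [ 0.6021 -0.2808] off mm [-6.8 -1.2]
jar [ 0.6301 -0.0866] off mm [-5.5 -0.3]
can [0.6019 0.0918] off mm [-7.3 -2.6]
carton [0.5931 0.2586] off mm [-3.7 -5. ]
bowl [0.4558 0.1397] off mm [ 0.8 -0.3]
the job is handed in; nothing more can be done
None
```

The can, tin, jar and carton were each picked up, set down upright in the empty place of their own tray, and released. The job was handed in at about 34 s of the 112 s allowed.

- **Placement:** the wrist-camera tray fits matched the known tray widths to about 1 mm, and each item was lowered to within about 1 mm of that tray centre.
- **Final look:** the top and side views show all four goods upright in their rows, with the gripper clear.
- **Bystanders:** the bowl is within 1 mm of its start by the top camera. The calculator looks unmoved by eye, but I did not measure it.
- **Disagreement:** the final top-camera check put the goods 4–7 mm toward the robot of the wrist-camera tray centres. The carton was also about 5 mm and the can about 3 mm to the right. The top camera read about 4–8 mm nearer the robot than the wrist camera before I moved anything too, so I took it as calibration and coarse-pixel error. Even if it were real, all four are within the 14 mm limit.

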